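# Free the glue-up jig's fence and close it on the panel

### The arm

A 6-joint arm with a two-finger parallel gripper is mounted at the origin on the work surface. World frame = base frame: x ahead of the robot, y to its left, z up, the work surface at z = 0. Lengths are in m, angles in rad, forces in N, time in s.
With the tool pointing down it reaches from about 0.25 to 0.725 m from the base axis. Payload 4 kg.
Tool frame: the origin (TCP) lies on the centre line of the jaws, within the pads' length; the fingertips stand 19 mm ahead of it and the grasp point (between the pads) is the TCP; z points along the fingers, y is the direction in which the jaws open and shut (so a half turn about z gives the same grasp; the last joint's range is limited). The gripper opens to 85 mm and grips with 20 to 120 N. Pads are 22 mm wide; open, the fingers measure 114 mm over their backs; the gripper's body (76 mm by 85 mm) begins 54 mm behind the grasp point. The pads swing forward as they close: fully open they stand 13 mm farther back than shut.
Start: joints at [1.248, 0.241, 0.005, 1.335, 0, 1.571], TCP at [0.159, 0.474, 0.25] pointing down, gripper open.
Joint ranges: [-2.72, 2.72], [-1.05, 1.87], [-1.09, 1.28], [-1.99, 2.15], [-1.42, 1.44], [-3.14, 3.14]. Speed limits (rad/s): [2.79, 2.79, 3.14, 3.14, 3.14, 3.14].

### API

Orientations are given as a unit quaternion [x, y, z, w].
In Python, from workcell import bot gives the robot as it stands. The module is installed in compiled form; this text tells all that it offers.
- The arm moves only by the shell command python3 -m handwheel 'ROWS' [OPENING]. ROWS is JSON, a list of rows, each an object of numbers: "dx", "dy", "dz": the shift along the tool's x, y, z as a fraction of full scale; "ax", "ay", "az": the turn, a rotation vector about the tool's x, y, z as a fraction of full scale. In form: [{"dx": .., "dy": .., "dz": .., "ax": .., "ay": .., "az": ..}, ...]. A call has 1 to 12 rows; each row shifts and turns the commanded pose from where the row before left it, along the tool's axes as they then stand; what a row does not reach is not made up. Full scale, the value 1, is 2.5 cm for a shift and 0.15 rad for a turn. A row lasts 1/10 s, in which the tool goes at most 50 mm and 8.59 degrees, less where a joint would pass 70% of its speed; a pose out of reach is approached as far as the arm can. A call with a number of a shift or a turn outside -1 to 1 is refused whole. A call with a gripper value outside its range is refused whole. OPENING is the gripper's target within -1 to 1 (fully open at 1, half-way at 0, shut at -1), set as the call begins (- or left out, the last holds). The fingers move at their own pace and stop on an object; the grip force is fixed at half the most. Time passes only in rows, so rows that do not move let the fingers close. It gives the time, the measured TCP pose, the force and the opening at its end, in the units of the state.
- bot.get_obs(): the state, without advancing time (a new reading comes with each control period).
- bot.camera(name): name is "scene" or "top" or "wrist"; returns a dict with "img" (480x640x3 uint8, red, green, blue), "intrinsics" (3x3 intrinsics, pixels), "eye" and "rotation" of the camera in the world. Camera axes: x right, y down, z forward; pixel columns grow to the right and rows downward; lengths in m; the calibration is good to about 2 mm. The wrist camera is an equidistant fisheye: a pixel r from the principal point sees the ray r / f radians off the axis. A picture is of the moment at which its call begins. There is no depth.
- bot.job_done(): hands the job in, once; it reports no verdict.
Trained networks look in a picture, given as the dict that the camera call returned (one of the last four; its "shot" number tells which), for a name from the list of things; names that differ only in an ending like _2 or _b are one class to them, and where a whole thing is asked for, a point or a joint stands for the part that bears it (a point fixed in the world has none). Each returns a list of dicts, best first, with "confidence" (0 to 1); they miss things now and then, are a little off and sometimes report something else, mostly with a low value. They report only what shows in the picture. A call takes as long as a camera call. They do not tell look-alikes from the thing itself.
- bot.trace(thing, picture): "region" (480x640 bool, what is visible of it) and "rect" ([centre column, centre row, width, height] in pixels, round what is visible of it).
The state is a dict: "clock": time; "joint_pos": joint angles; "joint_vel": joint speeds; "tau": joint torques, N m; "eef_pos": TCP position; "tool_rot": TCP orientation; "ft_force": force on the tool from outside, world axes, zero at the start; "ft_torque": the same for the moment, N m; "grip_width": finger opening in m.
Only numpy, scipy, OpenCV 4.12 (cv2) and the standard library are available. Lean on these libraries where they do the work, as an engineer would, in place of code of your own. Each camera call takes 0.05 s, during which the arm holds its last target.

### The job

The sliding fence of the plywood glue-up jig is locked by a spring plunger. Pull the plunger's knob up, without wrenching it hard against its end stop, turn it a quarter turn once its pin is clear (do not force it round) and let it down into its shallow rest notch so that it stays retracted by itself; then slide the fence by its wooden post until it gently holds the loose plywood panel square and snug against the jig's fixed fence, without pressing hard. Let go of everything and leave the gear and the flat pencil beside the jig where they lie.

Things in the scene. Friction and masses are not known exactly. Their poses are not given: they have to be found in the camera images.
- jig: Plywood jig fixed to the table, base 340 x 150 x 12 mm (x, y, z). Origin: centre of its underside; x: the way the sliding fence closes; z up. Fixed fence: wall across the far end, inner face at x = +150 mm, top at 42 mm. Guide rails along x (y up to +-30 mm, top 26 mm) from x = -165 to -10 mm.
- grip (a point): Centre of the plunger's black bar knob, 46 mm long (its y), 14 thick (its x), 22 high; its axes turn with it. Locked: 103 mm above the table, bar along the jig's y. Lifts straight up against a spring (5 N at first, 10 N high up) and turns either way (to 1.8 rad). Parked: bar along the jig's x, knob 9 to 19 mm higher than locked. On its stem a cross pin, 4 mm square, 28 long, parallel to the bar.
- bridge (a point): On the plunger's axis, atop (54 mm) the plywood bridge, 32 x 82 mm, with a square 32 mm steel sleeve. Slots 6 mm wide: deep along jig y, rest notch 3 mm deep along jig x. The sleeve's height is unmeasured, differs: the pin clears its rim only after 12 to 22 mm of lift; 2.5 mm on is a firm end stop, felt as a sudden rise of 5 N over the spring. Harmful: over 30 N on the stop, 50 N on the pin.
- post (a point): Grip point of the sliding fence's upright round wooden post, 18 mm across, from 20 to 80 mm above the table; this point is at 66 mm. It starts at x = -20 mm, y = 0 in the jig frame, 95 mm from the plunger. Axes as the jig's. The fence is a wall 110 mm wide, 12 mm thick, top at 42 mm; its pushing face is 50 mm ahead of the post.
- fence (a joint): Travel of the sliding fence in m along the jig's x axis: 0 at the start, locked by the plunger (1 mm of play); about 0.050 when it holds the panel square against the fixed fence. It slides against about 2 N of friction and stays where it is left.
- panel_mid (a point): Centre of the loose plywood panel, 70 x 100 x 12 mm (its x, y, z), about 80 g, lying flat on the jig's base between the two fences, somewhat askew. When held snugly its centre is at x = +115 mm in the jig frame. Pressing it against the fixed fence with more than 35 N damages it; 10 N is plenty.
- gear: Loose plywood gear, 80 mm across, 10 mm thick, lying on the table beside the jig on its +y side; a bystander. Origin: centre of its underside.
- pencil: Loose flat carpenter's pencil, 165 x 15 x 8 mm, lying on the table beside the jig on its -y side; a bystander. Origin: on its underside, x along it.
There are look-alikes about, which are no part of the job. What is shaped like the part that bears panel_mid but blue or pink is not meant.

How it is judged:
By the outcome, as a careful person would: the job done as asked, in the order asked, and still so for the second after the job is handed in, with the robot touching nothing.
It also fails if it takes over 72 s, if anything falls off the work surface, if the arm or the gripper's body presses on something with over 40 N, if the wrist force passes 120 N, or if a joint passes its speed limit or range.

## Working session

There is one attempt and no reset: what is moved stays moved. The work goes in short steps, Python scripts to look and compute and a shell command to move; the robot and the scene stay as the last step left them, time stands still between calls to the robot, and variables do not carry over. Pictures are saved under pics/ and viewed, and the job is handed in when it is done.

```bash
mkdir -p pics
cat > h.py <<'E'
import numpy as np, cv2
from workcell import bot
def save(p,n): cv2.imwrite(f'pics/{n}.png',p['img'][:,:,::-1])
E
python3 - <<'E'
from h import *
o=bot.get_obs(); print({k:np.round(v,4) for k,v in o.items()})
for n in ['scene','top']:
    p=bot.camera(n); save(p,n+'0'); print(n,p['intrinsics'],p['eye'],p['rotation'],p['shot'])
    for t in ['jig','grip','bridge','post','fence','panel_mid','gear','pencil']:
        try:
            for d in bot.trace(t,p): print(t,round(d['confidence'],2),np.round(d['rect'],1))
        except Exception as e: print(t,e)
E
```

```text
{'clock': np.float64(0.0), 'joint_pos': array([ 1.248 ,  0.2414,  0.0037,  1.3352, -0.    ,  1.5708]), 'joint_vel': array([ 0.0004, -0.001 , -0.0014, -0.0018,  0.0007,  0.0001]), 'tau': array([ 3.00000e-04, -3.72318e+01,  2.52408e+01,  1.70000e-02,
       -1.00000e-04, -0.00000e+00]), 'eef_pos': array([0.1584, 0.4736, 0.2494]), 'tool_rot': array([ 1.607e-01,  9.870e-01, -1.000e-03, -2.000e-04]), 'ft_force': array([ 0.1638, -0.3224,  0.1834]), 'ft_torque': array([-0.0058,  0.0091,  0.0235]), 'grip_width': np.float64(0.0854)}
scene [[555.16027415   0.         315.68263315]
 [  0.         555.16027415 243.75007603]
 [  0.           0.           1.        ]] [ 1.06165976 -0.66666041  0.77711196] [ 0.84257336  0.32112866 -0.14178925 -0.40846337] 1
jig 0.9 [314.7 279.  182.6 118.7]
grip 0.54 [364.5 229.6  18.3  23.6]
bridge 0.65 [312.6 278.  179.7 121.6]
post 0.73 [326.6 277.6  76.9  55.6]
fence 0.87 [327.9 275.   78.6  51.6]
panel_mid 0.87 [457.9 261.9  51.4  29.7]
panel_mid 0.86 [440.4 315.1  52.   49.1]
panel_mid 0.68 [276.9 298.2  53.5  42.7]
panel_mid 0.64 [142.9 303.6  55.1  36.9]
gear 0.67 [332.2 337.   47.5  39.7]
gear 0.56 [314.9 279.1 177.5 120.7]
pencil 0.86 [280.6 251.4  66.8  28.1]
top [[448.85149417   0.         313.85834985]
 [  0.         448.85149417 235.09569781]
 [  0.           0.           1.        ]] [ 0.3953461  -0.02291133  0.91721014] [ 0.71460845 -0.69469261  0.06476838 -0.05041827] 2
jig 0.91 [306.6 246.8 180.8 122.9]
grip 0.5 [247.9 217.1  11.1  25.9]
bridge 0.86 [306.1 244.9 179.3 128. ]
bridge 0.41 [283.1 244.1  98.4  60.1]
bridge 0.19 [294.1 303.9  80.9  33.7]
fence 0.63 [280.6 243.2  91.9  61.8]
panel_mid 0.87 [351.5 259.3  48.3  59.8]
panel_mid 0.81 [439.8 358.   60.5  55.2]
panel_mid 0.78 [185.2 157.7  50.3  55.2]
panel_mid 0.71 [263.  138.1  57.   56.9]
gear 0.64 [345.1 194.5  44.2  37. ]
gear 0.42 [249.1 214.7  11.7  24.4]
pencil 0.61 [293.6 305.1  78.4  34. ]
```

View pics/top0.png

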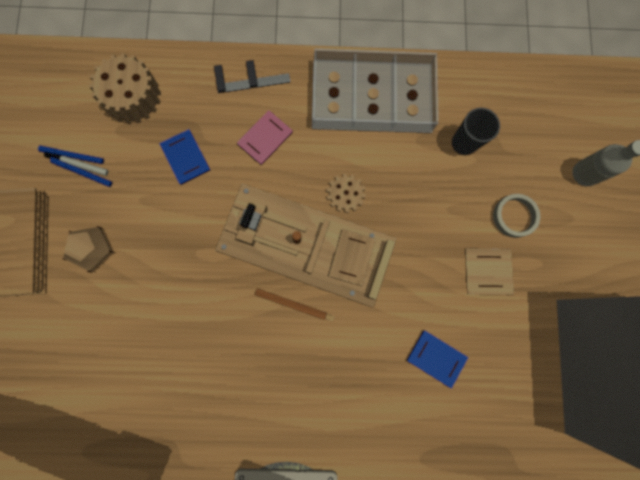

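View pics/scene0.png

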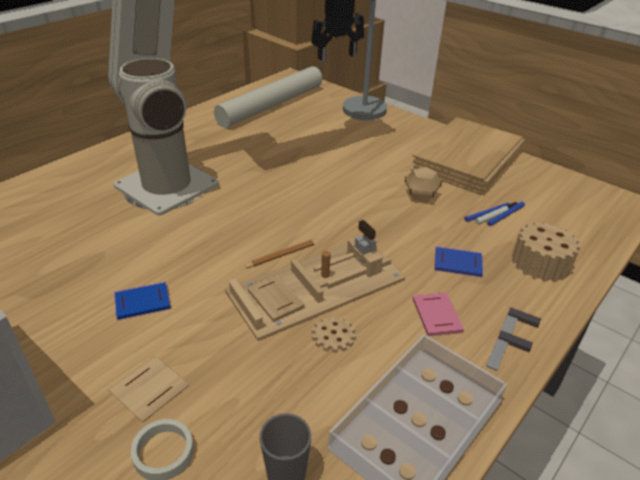

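Run:
```python
import cv2
a=cv2.imread('pics/top0.png')[170:330,200:420]; cv2.imwrite('pics/top0c.png',cv2.resize(a,None,fx=3.6,fy=3.6,interpolation=cv2.INTER_CUBIC))
a=cv2.imread('pics/scene0.png')[200:350,210:420]; cv2.imwrite('pics/scene0c.png',cv2.resize(a,None,fx=3.8,fy=3.8,interpolation=cv2.INTER_CUBIC))
```

```text
(no output)
```

View pics/top0c.png

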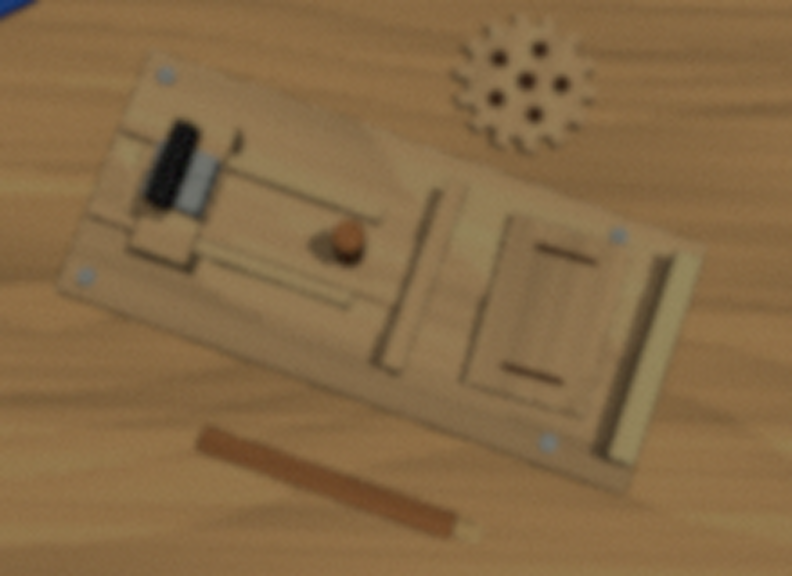

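View pics/scene0c.png

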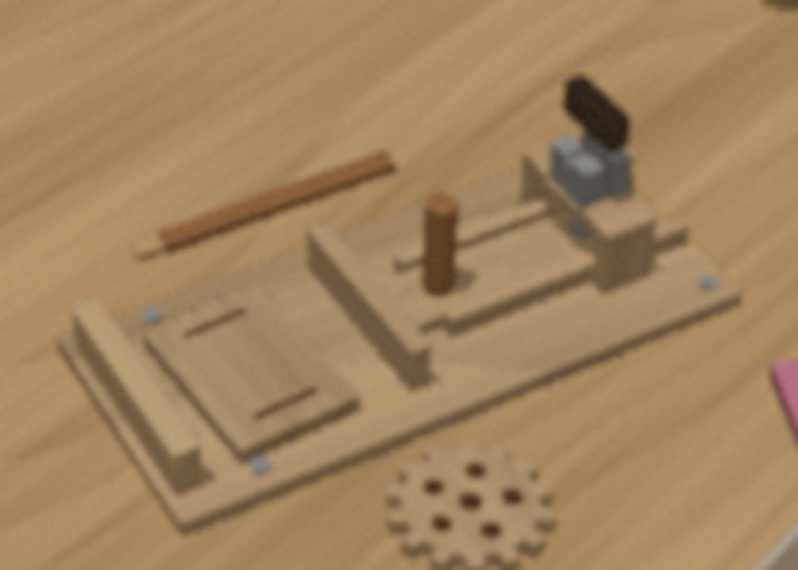

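The panel on the jig's base, at top (351,259) and scene (277,298), is the one meant. The plywood look-alike at top (489,271) lies off the jig, and the others are blue or pink. The knob is at top (248,217), the post at (297,237), the small gear at (345,194) and the pencil at (291,304).

```bash
cat >> h.py <<'E'
from scipy.spatial.transform import Rotation as R
CAL={'scene':None,'top':None}
def rotm(p):
    r=np.array(p['rotation']); return R.from_quat(r).as_matrix() if r.size==4 else r
def proj(p,X,fish=False):
    X=np.atleast_2d(X); c=(X-np.array(p['eye']))@rotm(p); K=np.array(p['intrinsics'])
    if fish:
        th=np.arctan2(np.hypot(c[:,0],c[:,1]),c[:,2]); ph=np.arctan2(c[:,1],c[:,0])
        return np.c_[K[0,2]+K[0,0]*th*np.cos(ph),K[1,2]+K[1,1]*th*np.sin(ph)]
    return np.c_[K[0,0]*c[:,0]/c[:,2]+K[0,2],K[1,1]*c[:,1]/c[:,2]+K[1,2]]
def jigpts(P,q):
    c,s=np.cos(q[2]),np.sin(q[2]); P=np.atleast_2d(P)
    return np.c_[q[0]+c*P[:,0]-s*P[:,1],q[1]+s*P[:,0]+c*P[:,1],P[:,2]]
E
python3 - <<'E'
from h import *
from scipy.optimize import least_squares
pt=bot.camera('top'); ps=bot.camera('scene')
# jig pts
J={'c++':(.17,.075,.012),'c+-':(.17,-.075,.012),'c-+':(-.17,.075,.012),'c--':(-.17,-.075,.012),'post':(-.02,0,.08),
 'knob':(-.115,0,.114)}
T={'c-+':(152,50),'c++':(705,245),'c+-':(628,490),'c--':(57,290),'post':(349,234),'knob':(173,163)}
S={'c-+':(741,292),'c++':(183,522),'c+-':(58,338),'post':(441,203),'knob':(597,108)}
T={k:((v[0]+.5)/3.6-.5+200,(v[1]+.5)/3.6-.5+170) for k,v in T.items()}
S={k:((v[0]+.5)/3.8-.5+210,(v[1]+.5)/3.8-.5+200) for k,v in S.items()}
# which jig y sign: gear on +y
def res(q,pr=False):
    r=[]
    for p,D in((pt,T),(ps,S)):
        for k,v in D.items():
            d=proj(p,jigpts(J[k],q))[0]-v
            if pr: print(k,np.round(d,1))
            r+=list(d)
    return np.array(r)
for y0 in(-.4,2.7):
    s=least_squares(res,[.4,0,y0],loss='soft_l1'); print(s.x,s.cost)
    if s.cost<300: res(s.x,True); print(jigpts([J['post'],J['knob'],(0.115,0,.02)],s.x));
E
```

```text
[ 0.52785912 -0.02561791 -1.87914688] 11.358688277485328
c-+ [-0.3 -1.1]
c++ [ 1.7 -1.6]
c+- [0.7 0.2]
c-- [-0.1 -0.2]
post [ 0.6 -0.3]
knob [ 0.  -0.8]
c-+ [ 0.4 -2.5]
c++ [-0.1 -0.9]
c+- [-1.  -1.7]
post [-0.  -1.6]
knob [-0.4 -4.6]
[[ 0.53392887 -0.0065612   0.08      ]
 [ 0.56276017  0.08395817  0.114     ]
 [ 0.49295807 -0.13519398  0.02      ]]
[ 0.52785912 -0.02561791  4.40403842] 11.358688277485575
c-+ [-0.3 -1.1]
c++ [ 1.7 -1.6]
c+- [0.7 0.2]
c-- [-0.1 -0.2]
post [ 0.6 -0.3]
knob [ 0.  -0.8]
c-+ [ 0.4 -2.5]
c++ [-0.1 -0.9]
c+- [-1.  -1.7]
post [-0.  -1.6]
knob [-0.4 -4.6]
[[ 0.53392887 -0.0065612   0.08      ]
 [ 0.56276017  0.08395817  0.114     ]
 [ 0.49295807 -0.13519398  0.02      ]]
```

```bash
R='{"dx":-0.85,"dy":-0.4}'; python3 -m handwheel '[{"dx":-0.4,"dy":-0.2},{"dx":-0.85,"dy":-0.4},{"dx":-0.85,"dy":-0.4},{"dx":-0.85,"dy":-0.4},{"dx":-0.85,"dy":-0.4},{"dx":-0.85,"dy":-0.4},{"dx":-0.85,"dy":-0.4},{"dx":-0.85,"dy":-0.4},{"dx":-0.85,"dy":-0.4},{"dx":-0.85,"dy":-0.4},{"dx":-0.85,"dy":-0.4},{"dx":-0.85,"dy":-0.4}]' 1
```

```text
invalid input
```

```bash
python3 -m handwheel '[{"dx":-0.85,"dy":-0.4},{"dx":-0.85,"dy":-0.4},{"dx":-0.85,"dy":-0.4},{"dx":-0.85,"dy":-0.4},{"dx":-0.85,"dy":-0.4},{"dx":-0.85,"dy":-0.4},{"dx":-0.85,"dy":-0.4},{"dx":-0.85,"dy":-0.4},{"dx":-0.4,"dy":-0.2},{"dx":0},{"dx":0},{"dx":0}]' 1
python3 - <<'E'
from h import *
p=bot.camera('wrist'); save(p,'w1'); print(p['intrinsics'],p['eye'],p['rotation'],bot.get_obs()['eef_pos'])
for t in ['grip','post','bridge','panel_mid']:
    for d in bot.trace(t,p): print(t,round(d['confidence'],2),np.round(d['rect'],1))
q=[.5279,-.0256,-1.8791]
print(proj(p,jigpts([(-.115,0,.114),(-.02,0,.08),(.17,.075,.012),(-.17,.075,.012),(-.17,-.075,.012)],q),True))
E
```

```text
[[371.64829954   0.         314.53827226]
 [  0.         371.64829954 239.952776  ]
 [  0.           0.           1.        ]] [0.08074794 0.50075183 0.37411259] [0.80059229 0.57684321 0.09506386 0.13140303] [0.15861264 0.47417976 0.250331  ]
bridge 0.68 [107.9 456.4 134.   47.3]
panel_mid 0.37 [  2.9 409.    4.7  19.3]
[[164.41254642 533.39991336]
 [120.51338755 507.06785223]
 [ 69.20236501 480.68183836]
 [215.60646903 511.11906572]
 [198.51558543 467.32486164]]invalid input
```

View pics/w1.png

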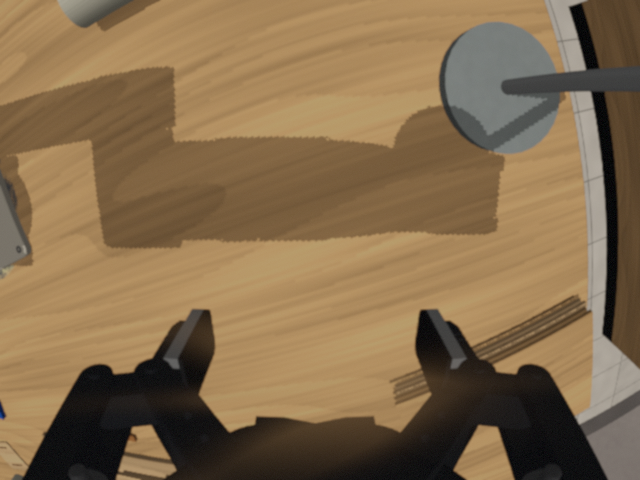

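The wrist view shows only bare table and the two open fingers, so the arm hasn't moved: the rows were refused, probably because they need all six keys.

```bash
python3 -m handwheel '[{"dx":-0.4,"dy":-0.2,"dz":0,"ax":0,"ay":0,"az":0}]' 1
```

```text
clock: 1.35
eef_pos: [0.1662, 0.4666, 0.2502]
tool_rot: [0.16, 0.987, 0.0, -0.0]
ft_force: [0.1, 0.4, 0.1]
grip_width: 0.085
```

```bash
python3 -m handwheel '[{"dx":-0.85,"dy":-0.4,"dz":0,"ax":0,"ay":0,"az":0},{"dx":-0.85,"dy":-0.4,"dz":0,"ax":0,"ay":0,"az":0},{"dx":-0.85,"dy":-0.4,"dz":0,"ax":0,"ay":0,"az":0},{"dx":-0.85,"dy":-0.4,"dz":0,"ax":0,"ay":0,"az":0},{"dx":-0.85,"dy":-0.4,"dz":0,"ax":0,"ay":0,"az":0},{"dx":-0.85,"dy":-0.4,"dz":0,"ax":0,"ay":0,"az":0},{"dx":-0.85,"dy":-0.4,"dz":0,"ax":0,"ay":0,"az":0},{"dx":-0.85,"dy":-0.4,"dz":0,"ax":0,"ay":0,"az":0},{"dx":-0.85,"dy":-0.4,"dz":0,"ax":0,"ay":0,"az":0},{"dx":-0.85,"dy":-0.4,"dz":0,"ax":0,"ay":0,"az":0}]' 1
```

```text
clock: 2.35
eef_pos: [0.3371, 0.3025, 0.2504]
tool_rot: [0.161, 0.987, -0.0, 0.0]
ft_force: [-0.2, 0.6, 0.1]
grip_width: 0.0858
```

```bash
python3 -m handwheel '[{"dx":-0.85,"dy":-0.4,"dz":0,"ax":0,"ay":0,"az":0},{"dx":-0.85,"dy":-0.4,"dz":0,"ax":0,"ay":0,"az":0},{"dx":-0.85,"dy":-0.4,"dz":0,"ax":0,"ay":0,"az":0},{"dx":-0.85,"dy":-0.4,"dz":0,"ax":0,"ay":0,"az":0},{"dx":-0.85,"dy":-0.4,"dz":0,"ax":0,"ay":0,"az":0},{"dx":-0.85,"dy":-0.4,"dz":0,"ax":0,"ay":0,"az":0},{"dx":-0.85,"dy":-0.4,"dz":0,"ax":0,"ay":0,"az":0},{"dx":-0.85,"dy":-0.4,"dz":0,"ax":0,"ay":0,"az":0},{"dx":-0.85,"dy":-0.4,"dz":0,"ax":0,"ay":0,"az":0},{"dx":0,"dy":0,"dz":0,"ax":0,"ay":0,"az":0},{"dx":0,"dy":0,"dz":0,"ax":0,"ay":0,"az":0}]' 1
```

```text
clock: 3.45
eef_pos: [0.489, 0.1572, 0.2501]
tool_rot: [0.161, 0.987, -0.0, -0.0]
ft_force: [-0.4, 0.8, -0.0]
grip_width: 0.0855
```

Run:
```python
from h import *
p=bot.camera('wrist'); save(p,'w2'); print(p['eye'],p['rotation'])
for t in ['grip','post']:
    for d in bot.trace(t,p): print(t,round(d['confidence'],2),np.round(d['rect'],1))
q=[.5279,-.0256,-1.8791]
P=[(-.115,0,.114),(-.02,0,.08),(.17,.075,.012),(-.17,.075,.012),(-.17,-.075,.012),(.17,-.075,.012)]
uv=proj(p,jigpts(P,q),True); print(uv)
im=p['img'][:,:,::-1].copy()
for u in uv: cv2.circle(im,tuple(int(round(x)) for x in u),3,(0,0,255),-1)
cv2.imwrite('pics/w2o.png',im)
```

```text
[0.41128215 0.18386292 0.37397254] [0.801086   0.57626307 0.09461625 0.1312626 ]
grip 0.67 [263.9 330.5  24.5  64.7]
post 0.85 [218.3 289.2 173.8 103.4]
post 0.44 [102.  289.   65.1  80.4]
[[259.04120133 339.02202725]
 [167.94020931 316.27961684]
 [ 73.21819603 331.84833532]
 [322.66810445 343.46269748]
 [321.67676538 218.92471317]
 [ 45.58249818 226.78894196]]
```

View pics/w2o.png

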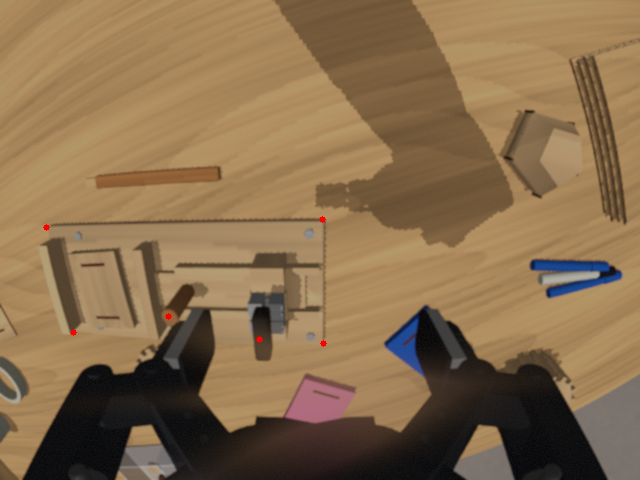

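Run:
```python
import cv2
a=cv2.imread('pics/w2.png')[205:370,30:345]; cv2.imwrite('pics/w2c.png',cv2.resize(a,None,fx=2.5,fy=2.5,interpolation=cv2.INTER_CUBIC))
a=cv2.imread('pics/w2.png')[285:370,230:330]; cv2.imwrite('pics/w2k.png',cv2.resize(a,None,fx=7,fy=7,interpolation=cv2.INTER_CUBIC))
```

```text
(no output)
```

View pics/w2c.png

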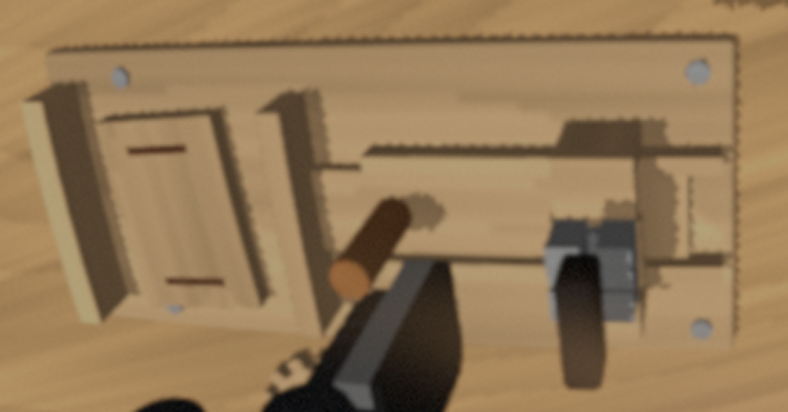

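View pics/w2k.png

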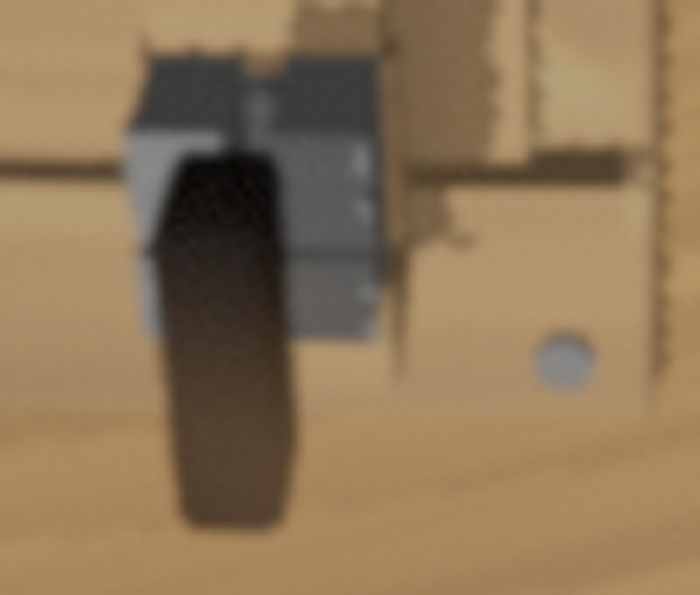

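```bash
cat > fit.py <<'E'
from h import *
from scipy.optimize import least_squares
p=dict(eye=[0.41128215,0.18386292,0.37397254],rotation=[0.801086,0.57626307,0.09461625,0.1312626],intrinsics=[[371.648,0,314.538],[0,371.648,239.953],[0,0,1]])
def f(v): return ((v[0]+.5)/2.5-.5+30,(v[1]+.5)/2.5-.5+205)
def g(v): return ((v[0]+.5)/7-.5+230,(v[1]+.5)/7-.5+285)
D=[((.17,-.075,.012),f((48,50))),((-.17,-.075,.012),f((737,36))),((-.17,.075,.012),g((650,412))),((.162,.055,.042),None),((-.02,0,.080),f((349,279)))]
D=[d for d in D if d[1]]
K=[((-.122,.023,.114),g((290,525))),((-.108,.023,.114),g((180,525)))]
def res(x,D=D):
    return np.concatenate([proj(p,jigpts(a,x),True)[0]-b for a,b in D])
s=least_squares(res,[.5279,-.0256,-1.8791]); print(s.x,np.round(s.fun,1))
print(np.round(res(s.x,K),1))
s2=least_squares(lambda x:res(x,D+K),s.x); print(s2.x,np.round(s2.fun,1))
im=cv2.imread('pics/w2.png')
def box(cx,cy,cz,a,b,c): return [(cx+i*a,cy+j*b,cz+k*c) for i in(-1,1) for j in(-1,1) for k in(-1,1)]
big=cv2.resize(im[285:370,230:330],None,fx=7,fy=7,interpolation=cv2.INTER_CUBIC)
x=s2.x
B=proj(p,jigpts(box(-.115,0,.103,.007,.023,.011),x),True)
for i in range(8):
    for j in range(i):
        if bin(i^j).count('1')==1:
            t=[tuple(np.int32((B[k]-[230,285]+.5)*7)) for k in(i,j)]
            cv2.line(big,tuple(map(int,t[0])),tuple(map(int,t[1])),(0,0,255),1)
cv2.imwrite('pics/k2o.png',big)
print(jigpts([(-.115,0,.103),(-.02,0,.066)],x))
E
python3 fit.py
```

```text
[ 0.52759458 -0.02343671 -1.88896299] [-2.2 -0.  -0.1  0.5  1.3  0.5  0.3 -0.6]
[0.3 1.4 0.2 1. ]
[ 0.52719045 -0.02338361 -1.88769077] [-2.3 -0.1 -0.3 -0.1  1.3  0.1  0.2 -1.   0.2  0.9  0.1  0.5]
[[ 0.56302642  0.08589028  0.103     ]
 [ 0.53342279 -0.00437946  0.066     ]]
```

View pics/k2o.png

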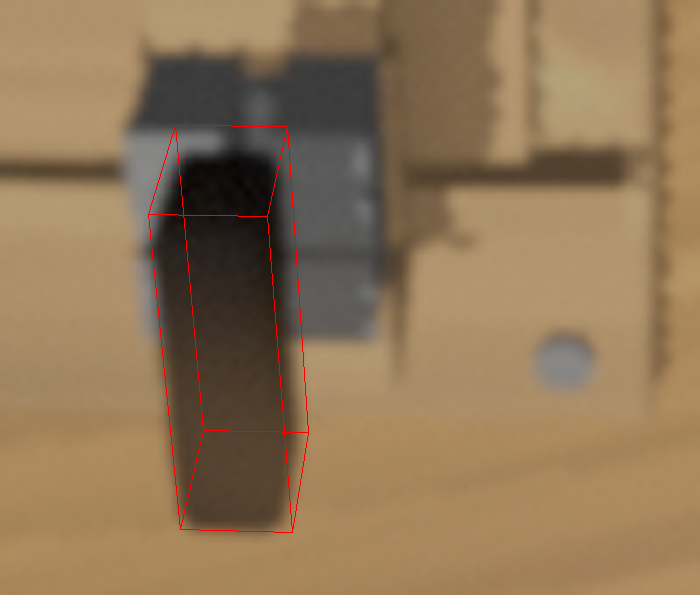

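```bash
python3 -m handwheel '[{"dx":-0.62,"dy":-0.3,"dz":0.57,"ax":0,"ay":0,"az":-0.06},{"dx":-0.62,"dy":-0.3,"dz":0.57,"ax":0,"ay":0,"az":0},{"dx":-0.62,"dy":-0.3,"dz":0.57,"ax":0,"ay":0,"az":0},{"dx":-0.62,"dy":-0.3,"dz":0.57,"ax":0,"ay":0,"az":0},{"dx":-0.62,"dy":-0.3,"dz":0.57,"ax":0,"ay":0,"az":0},{"dx":-0.62,"dy":-0.3,"dz":0.57,"ax":0,"ay":0,"az":0},{"dx":0,"dy":0,"dz":0,"ax":0,"ay":0,"az":0},{"dx":0,"dy":0,"dz":0,"ax":0,"ay":0,"az":0}]' 1
python3 - <<'E'
from h import *
p=bot.camera('wrist'); save(p,'w3'); o=bot.get_obs(); print(o['eef_pos'],o['tool_rot'],o['joint_pos'],p['eye'],p['rotation'])
im=p['img'][:,:,::-1].copy()
x=[.5273,-.0238,-1.886]
B=proj(p,jigpts([(-.115+i*.007,j*.023,.103+k*.011) for i in(-1,1) for j in(-1,1) for k in(-1,1)],x),True)
big=cv2.resize(im[200:440,160:480],None,fx=2.5,fy=2.5,interpolation=cv2.INTER_CUBIC)
for i in range(8):
    for j in range(i):
        if bin(i^j).count('1')==1:
            t=[tuple(map(int,(B[k]-[160,200]+.5)*2.5)) for k in(i,j)]
            cv2.line(big,t[0],t[1],(0,0,255),1)
cv2.imwrite('pics/w3o.png',big)
E
```

```text
clock: 4.4
eef_pos: [0.5635, 0.0857, 0.1639]
tool_rot: [0.157, 0.988, -0.0, -0.001]
ft_force: [0.0, 0.2, -0.5]
grip_width: 0.0855
[0.56365626 0.08621078 0.16465271] [ 1.56484723e-01  9.87680324e-01  9.44833370e-05 -3.16809424e-04] [1.51587120e-01 4.27399890e-01 4.37832869e-02 1.18772597e+00
 3.72550019e-04 4.65848070e-01] [0.48572936 0.11169199 0.28781232] [0.79842861 0.58008609 0.09483532 0.13045363]
```

View pics/w3o.png

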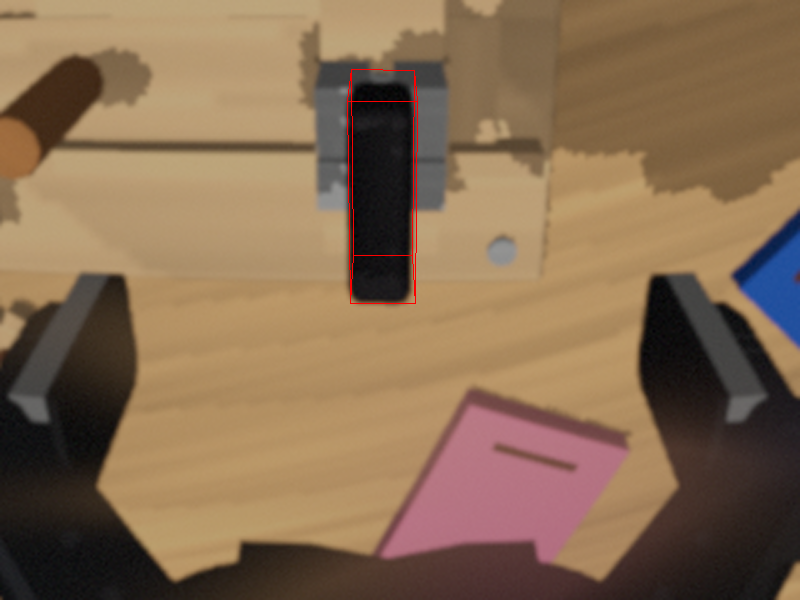

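The knob fills the drawn box within about 1 px and is centred between the fingers (crop 380,190). I'm going down.

```bash
python3 -m handwheel '[{"dx":0,"dy":-0.02,"dz":0.43,"ax":0,"ay":0,"az":0},{"dx":0,"dy":0,"dz":0.43,"ax":0,"ay":0,"az":0},{"dx":0,"dy":0,"dz":0.43,"ax":0,"ay":0,"az":0},{"dx":0,"dy":0,"dz":0.43,"ax":0,"ay":0,"az":0},{"dx":0,"dy":0,"dz":0.4,"ax":0,"ay":0,"az":0},{"dx":0,"dy":0,"dz":0,"ax":0,"ay":0,"az":0},{"dx":0,"dy":0,"dz":0,"ax":0,"ay":0,"az":0}]' 1
```

```text
clock: 5.15
eef_pos: [0.5633, 0.0859, 0.1114]
tool_rot: [0.156, 0.988, -0.0, -0.0]
ft_force: [1.0, -0.4, -0.6]
grip_width: 0.0858
```

```bash
python3 -m handwheel '[{"dx":0,"dy":0,"dz":0,"ax":0,"ay":0,"az":0},{"dx":0,"dy":0,"dz":0,"ax":0,"ay":0,"az":0},{"dx":0,"dy":0,"dz":0,"ax":0,"ay":0,"az":0},{"dx":0,"dy":0,"dz":0,"ax":0,"ay":0,"az":0},{"dx":0,"dy":0,"dz":0,"ax":0,"ay":0,"az":0},{"dx":0,"dy":0,"dz":0,"ax":0,"ay":0,"az":0}]' -0.48
python3 - <<'E'
from h import *
p=bot.camera('wrist'); save(p,'w4')
p=bot.camera('scene'); cv2.imwrite('pics/s4.png',cv2.resize(p['img'][170:320,280:480,::-1],None,fx=4,fy=4,interpolation=cv2.INTER_CUBIC))
E
```

```text
clock: 5.75
eef_pos: [0.5635, 0.0859, 0.1119]
tool_rot: [0.156, 0.988, 0.0, 0.0]
ft_force: [0.0, -0.2, -0.2]
grip_width: 0.0221
```

View pics/w4.png

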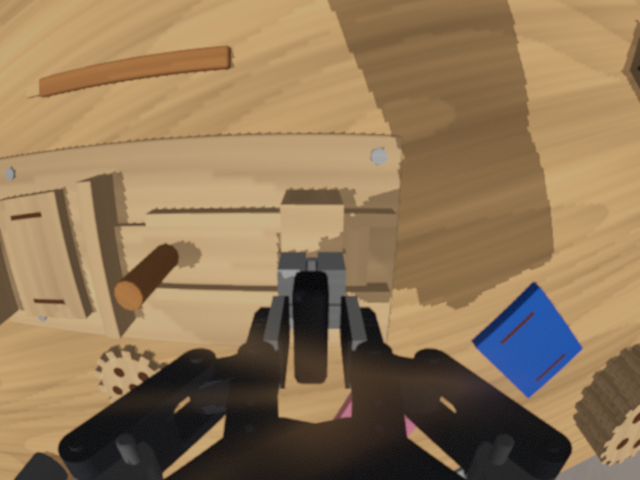

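View pics/s4.png

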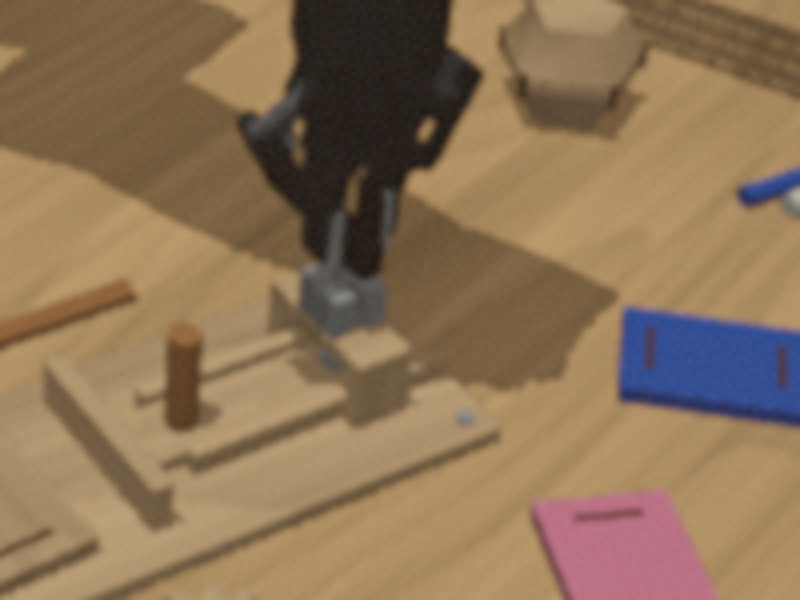

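The bar (310,325) is centred between the pads, with no contact force yet. I'm closing.

```bash
python3 -m handwheel '[{"dx":0,"dy":0,"dz":0,"ax":0,"ay":0,"az":0},{"dx":0,"dy":0,"dz":0,"ax":0,"ay":0,"az":0},{"dx":0,"dy":0,"dz":0,"ax":0,"ay":0,"az":0},{"dx":0,"dy":0,"dz":0,"ax":0,"ay":0,"az":0},{"dx":0,"dy":0,"dz":0,"ax":0,"ay":0,"az":0}]' -1
python3 -c "
from h import *
o=bot.get_obs();print(o['ft_force'],o['ft_torque'],o['eef_pos'])"
```

```text
clock: 6.35
eef_pos: [0.5634, 0.0853, 0.112]
tool_rot: [0.156, 0.988, -0.001, 0.0]
ft_force: [-3.1, -4.3, 3.8]
grip_width: 0.0129
[-3.10413375 -4.34591709  3.8496272 ] [-1.04322514  0.50167647  0.02596983] [0.56335223 0.08533249 0.1120279 ]
```

```bash
python3 -m handwheel '[{"dx":0,"dy":-0.03,"dz":-0.04,"ax":0,"ay":0,"az":0},{"dx":0,"dy":0,"dz":-0.04,"ax":0,"ay":0,"az":0},{"dx":0,"dy":0,"dz":-0.04,"ax":0,"ay":0,"az":0}]' -1;python3 -m handwheel '[{"dx":0,"dy":0,"dz":-0.04,"ax":0,"ay":0,"az":0},{"dx":0,"dy":0,"dz":-0.04,"ax":0,"ay":0,"az":0},{"dx":0,"dy":0,"dz":0,"ax":0,"ay":0,"az":0}]' -1
python3 -c "
from h import *
o=bot.get_obs();print(o['ft_force'],o['ft_torque'],o['eef_pos'])"
```

```text
clock: 6.65
eef_pos: [0.563, 0.0851, 0.1137]
tool_rot: [0.156, 0.988, -0.0, -0.001]
ft_force: [0.9, -3.3, -5.8]
grip_width: 0.0124
clock: 6.95
eef_pos: [0.563, 0.0851, 0.1166]
tool_rot: [0.156, 0.988, -0.0, -0.0]
ft_force: [1.0, -2.7, -5.8]
grip_width: 0.0124
[ 1.00151344 -2.66506278 -5.8390405 ] [-0.74670629 -0.24211963 -0.04343008] [0.56297458 0.08513803 0.11656257]
```

```bash
python3 -m handwheel '[{"dx":0,"dy":-0.01,"dz":-0.04,"ax":0,"ay":0,"az":0},{"dx":0,"dy":0,"dz":-0.04,"ax":0,"ay":0,"az":0},{"dx":0,"dy":0,"dz":-0.04,"ax":0,"ay":0,"az":0},{"dx":0,"dy":0,"dz":-0.04,"ax":0,"ay":0,"az":0},{"dx":0,"dy":0,"dz":0,"ax":0,"ay":0,"az":0}]' -1;python3 -m handwheel '[{"dx":0,"dy":0,"dz":-0.04,"ax":0,"ay":0,"az":0},{"dx":0,"dy":0,"dz":-0.04,"ax":0,"ay":0,"az":0},{"dx":0,"dy":0,"dz":-0.04,"ax":0,"ay":0,"az":0},{"dx":0,"dy":0,"dz":0,"ax":0,"ay":0,"az":0}]' -1
python3 - <<'E'
from h import *
p=bot.camera('scene'); cv2.imwrite('pics/s5.png',cv2.resize(p['img'][170:320,280:480,::-1],None,fx=4,fy=4,interpolation=cv2.INTER_CUBIC))
E
```

```text
clock: 7.45
eef_pos: [0.563, 0.085, 0.1209]
tool_rot: [0.156, 0.988, 0.0, -0.0]
ft_force: [0.5, -2.2, -6.5]
grip_width: 0.0123
clock: 7.85
eef_pos: [0.563, 0.085, 0.1239]
tool_rot: [0.156, 0.988, 0.0, -0.0]
ft_force: [0.7, -2.3, -7.1]
grip_width: 0.0124
```

View pics/s5.png

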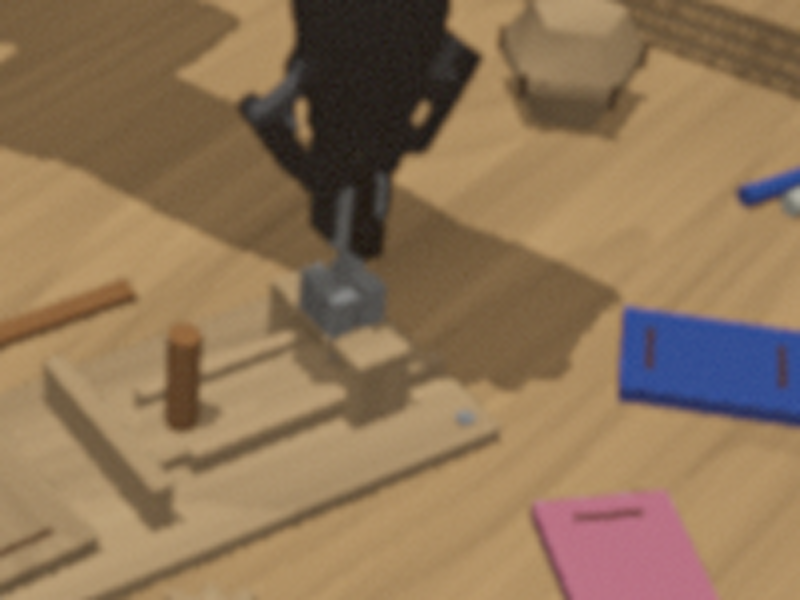

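```bash
for i in 1; do python3 -m handwheel '[{"dx":0,"dy":0,"dz":-0.03,"ax":0,"ay":0,"az":0},{"dx":0,"dy":0,"dz":0,"ax":0,"ay":0,"az":0}]' | sed -n '2p;4p'; python3 -m handwheel '[{"dx":0,"dy":0,"dz":-0.03,"ax":0,"ay":0,"az":0},{"dx":0,"dy":0,"dz":0,"ax":0,"ay":0,"az":0}]' | sed -n '2p;4p'; done
```

```text
eef_pos: [0.563, 0.085, 0.1245]
ft_force: [0.6, -2.4, -6.7]
eef_pos: [0.563, 0.085, 0.1253]
ft_force: [-0.1, -2.5, -8.1]
```

```bash
python3 -m handwheel '[{"dx":0,"dy":0,"dz":-0.03,"ax":0,"ay":0,"az":0},{"dx":0,"dy":0,"dz":0,"ax":0,"ay":0,"az":0}]' | sed -n '2p;4p'; python3 -m handwheel '[{"dx":0,"dy":0,"dz":-0.03,"ax":0,"ay":0,"az":0},{"dx":0,"dy":0,"dz":0,"ax":0,"ay":0,"az":0}]' | sed -n '2p;4p'
```

```text
eef_pos: [0.5631, 0.085, 0.1261]
ft_force: [0.8, -1.6, -7.8]
eef_pos: [0.5631, 0.085, 0.1268]
ft_force: [0.3, -1.9, -7.2]
```

```bash
python3 -m handwheel '[{"dx":0,"dy":0,"dz":-0.03,"ax":0,"ay":0,"az":0},{"dx":0,"dy":0,"dz":0,"ax":0,"ay":0,"az":0}]' | sed -n '2p;4p'; python3 -m handwheel '[{"dx":0,"dy":0,"dz":-0.03,"ax":0,"ay":0,"az":0},{"dx":0,"dy":0,"dz":0,"ax":0,"ay":0,"az":0}]' | sed -n '2p;4p'
```

```text
eef_pos: [0.5631, 0.085, 0.1276]
ft_force: [0.5, -1.6, -7.3]
eef_pos: [0.5631, 0.085, 0.1283]
ft_force: [-0.7, -2.2, -8.8]
```

```bash
python3 -m handwheel '[{"dx":0,"dy":0,"dz":-0.03,"ax":0,"ay":0,"az":0},{"dx":0,"dy":0,"dz":0,"ax":0,"ay":0,"az":0}]' | sed -n '2p;4p'
```

```text
eef_pos: [0.5631, 0.085, 0.1291]
ft_force: [0.0, -0.9, -7.8]
```

```bash
python3 -m handwheel '[{"dx":0,"dy":0,"dz":-0.03,"ax":0,"ay":0,"az":0},{"dx":0,"dy":0,"dz":0,"ax":0,"ay":0,"az":0}]' | sed -n '2p;4p'
```

```text
eef_pos: [0.5631, 0.085, 0.1298]
ft_force: [-0.3, -2.1, -8.3]
```

```bash
python3 -m handwheel '[{"dx":0,"dy":0,"dz":-0.03,"ax":0,"ay":0,"az":0},{"dx":0,"dy":0,"dz":0,"ax":0,"ay":0,"az":0}]' | sed -n '2p;4p'
```

```text
eef_pos: [0.5631, 0.085, 0.1306]
ft_force: [-0.6, -2.1, -9.1]
```

```bash
python3 -m handwheel '[{"dx":0,"dy":0,"dz":-0.03,"ax":0,"ay":0,"az":0},{"dx":0,"dy":0,"dz":0,"ax":0,"ay":0,"az":0}]' | sed -n '2p;4p'
```

```text
eef_pos: [0.5631, 0.085, 0.1314]
ft_force: [0.1, -1.3, -9.6]
```

```bash
python3 -m handwheel '[{"dx":0,"dy":0,"dz":-0.03,"ax":0,"ay":0,"az":0},{"dx":0,"dy":0,"dz":0,"ax":0,"ay":0,"az":0}]' | sed -n '2p;4p'
```

```text
eef_pos: [0.5631, 0.0849, 0.1321]
ft_force: [-0.6, -2.1, -9.3]
```

```bash
python3 -m handwheel '[{"dx":0,"dy":0,"dz":-0.03,"ax":0,"ay":0,"az":0},{"dx":0,"dy":0,"dz":0,"ax":0,"ay":0,"az":0}]' | sed -n '2p;4p'
```

```text
eef_pos: [0.5631, 0.085, 0.1329]
ft_force: [-0.3, -2.6, -8.6]
```

```bash
python3 -m handwheel '[{"dx":0,"dy":0,"dz":-0.02,"ax":0,"ay":0,"az":0},{"dx":0,"dy":0,"dz":0,"ax":0,"ay":0,"az":0}]' | sed -n '2p;4p'
```

```text
eef_pos: [0.5631, 0.085, 0.1333]
ft_force: [-0.1, -1.8, -10.5]
```

```bash
python3 -m handwheel '[{"dx":0,"dy":0,"dz":-0.02,"ax":0,"ay":0,"az":0},{"dx":0,"dy":0,"dz":0,"ax":0,"ay":0,"az":0}]' | sed -n '2p;4p'
```

```text
eef_pos: [0.5631, 0.0849, 0.1338]
ft_force: [0.1, -0.8, -8.4]
```

```bash
python3 -m handwheel '[{"dx":0,"dy":0,"dz":-0.02,"ax":0,"ay":0,"az":0},{"dx":0,"dy":0,"dz":0,"ax":0,"ay":0,"az":0}]' | sed -n '2p;4p'
```

```text
eef_pos: [0.5631, 0.0849, 0.1343]
ft_force: [0.3, -1.9, -10.4]
```

```bash
python3 -m handwheel '[{"dx":0,"dy":0,"dz":-0.02,"ax":0,"ay":0,"az":0},{"dx":0,"dy":0,"dz":0,"ax":0,"ay":0,"az":0}]' | sed -n '2p;4p'
```

```text
eef_pos: [0.5631, 0.0849, 0.1348]
ft_force: [0.3, -1.6, -10.0]
```

```bash
python3 -m handwheel '[{"dx":0,"dy":0,"dz":-0.02,"ax":0,"ay":0,"az":0},{"dx":0,"dy":0,"dz":0,"ax":0,"ay":0,"az":0}]' | sed -n '2p;4p'
```

```text
eef_pos: [0.563, 0.0849, 0.1348]
ft_force: [0.9, -1.4, -14.1]
```

The end stop is felt at TCP z 0.1348, with the force jumping from about 10 to 14 N. The rim should clear at about 0.1323. I'll back off to about 0.1338 and turn a little.

```bash
python3 -m handwheel '[{"dx":0,"dy":0,"dz":0.05,"ax":0,"ay":0,"az":0},{"dx":0,"dy":0,"dz":0,"ax":0,"ay":0,"az":0}]' | sed -n '2p;4p'; python3 -m handwheel '[{"dx":0,"dy":0,"dz":0,"ax":0,"ay":0,"az":-0.4},{"dx":0,"dy":0,"dz":0,"ax":0,"ay":0,"az":-0.4},{"dx":0,"dy":0,"dz":0,"ax":0,"ay":0,"az":0}]'; python3 -c "
from h import *
o=bot.get_obs();print(o['ft_force'],o['ft_torque'],o['eef_pos'],o['joint_pos'])"
```

```text
eef_pos: [0.5631, 0.0849, 0.1342]
ft_force: [0.8, -2.1, -9.3]
clock: 11.8
eef_pos: [0.5631, 0.0848, 0.1343]
tool_rot: [0.097, 0.995, -0.0, 0.0]
ft_force: [-0.3, -1.2, -9.1]
grip_width: 0.0127
[-0.27052096 -1.22700649 -9.0907936 ] [-0.4901162   0.09857153  0.01386499] [0.56305725 0.08483815 0.13428711] [ 1.49655089e-01  4.49427883e-01 -5.59091006e-03  1.11576062e+00
 -2.12012395e-04  3.43601204e-01]
```

```bash
python3 -m handwheel '[{"dx":0,"dy":0,"dz":0,"ax":0,"ay":0,"az":-0.5},{"dx":0,"dy":0,"dz":0,"ax":0,"ay":0,"az":-0.5},{"dx":0,"dy":0,"dz":0,"ax":0,"ay":0,"az":0}]'; python3 -c "
from h import *
o=bot.get_obs();print(o['ft_force'],o['ft_torque'],o['eef_pos'],o['joint_pos'])"
```

```text
clock: 12.1
eef_pos: [0.563, 0.0847, 0.1342]
tool_rot: [0.023, 1.0, -0.0, -0.0]
ft_force: [-0.3, -2.3, -8.6]
grip_width: 0.0125
[-0.3436847  -2.3398816  -8.58656138] [-0.60431998  0.21116321  0.00847526] [0.56300807 0.08472244 0.13424623] [ 1.49573434e-01  4.49458258e-01 -5.65740045e-03  1.11582799e+00
 -4.25013579e-04  1.94732007e-01]
```

```bash
python3 -m handwheel '[{"dx":0,"dy":0,"dz":0,"ax":0,"ay":0,"az":-0.7},{"dx":0,"dy":0,"dz":0,"ax":0,"ay":0,"az":-0.7},{"dx":0,"dy":0,"dz":0,"ax":0,"ay":0,"az":-0.7},{"dx":0,"dy":0,"dz":0,"ax":0,"ay":0,"az":-0.7},{"dx":0,"dy":0,"dz":0,"ax":0,"ay":0,"az":-0.7},{"dx":0,"dy":0,"dz":0,"ax":0,"ay":0,"az":-0.7},{"dx":0,"dy":0,"dz":0,"ax":0,"ay":0,"az":0}]'; python3 -c "
from h import *
o=bot.get_obs();print(o['ft_force'],o['ft_torque'],o['eef_pos'],o['joint_pos'])"
```

```text
clock: 12.8
eef_pos: [0.563, 0.0843, 0.1341]
tool_rot: [-0.288, 0.958, -0.001, -0.0]
ft_force: [-0.2, -3.9, -9.0]
grip_width: 0.0126
[-0.15411782 -3.87530531 -9.00051025] [-1.03650789  0.21091706  0.04561707] [0.56300957 0.08429466 0.13413259] [ 0.14928065  0.44959639 -0.00575665  1.11580915 -0.00132675 -0.43417667]
```

```bash
python3 -m handwheel '[{"dx":0,"dy":0,"dz":0,"ax":0,"ay":0,"az":-0.7},{"dx":0,"dy":0,"dz":0,"ax":0,"ay":0,"az":-0.7},{"dx":0,"dy":0,"dz":0,"ax":0,"ay":0,"az":-0.7},{"dx":0,"dy":0,"dz":0,"ax":0,"ay":0,"az":-0.7},{"dx":0,"dy":0,"dz":0,"ax":0,"ay":0,"az":-0.7},{"dx":0,"dy":0,"dz":0,"ax":0,"ay":0,"az":-0.7},{"dx":0,"dy":0,"dz":0,"ax":0,"ay":0,"az":-0.27},{"dx":0,"dy":0,"dz":0,"ax":0,"ay":0,"az":0}]'; python3 -c "
from h import *
o=bot.get_obs();print(o['ft_force'],o['ft_torque'],o['eef_pos'],o['joint_pos'])
q=o['tool_rot'];m=R.from_quat(q).as_matrix();print(np.arctan2(m[1,1],m[0,1])-1.2565)"
```

```text
clock: 13.6
eef_pos: [0.5633, 0.0839, 0.1341]
tool_rot: [-0.586, 0.81, -0.001, -0.001]
ft_force: [-0.4, -5.0, -9.5]
grip_width: 0.0125
[-0.41459263 -5.02380031 -9.52843497] [-1.33534455  0.03887193  0.04467477] [0.56328799 0.08386444 0.13411857] [ 0.14898402  0.44971907 -0.00560082  1.11544958 -0.00237391 -1.10338558]
1.5666670505286397
```

```bash
python3 -m handwheel '[{"dx":0.04,"dy":0,"dz":0.04,"ax":0,"ay":0,"az":0},{"dx":0,"dy":0,"dz":0.04,"ax":0,"ay":0,"az":0},{"dx":0,"dy":0,"dz":0,"ax":0,"ay":0,"az":0}]'|sed -n '2p;4p'; python3 -m handwheel '[{"dx":0,"dy":0,"dz":0.04,"ax":0,"ay":0,"az":0},{"dx":0,"dy":0,"dz":0,"ax":0,"ay":0,"az":0}]'|sed -n '2p;4p'; python3 -m handwheel '[{"dx":0,"dy":0,"dz":0.03,"ax":0,"ay":0,"az":0},{"dx":0,"dy":0,"dz":0,"ax":0,"ay":0,"az":0}]'|sed -n '2p;4p'
```

```text
eef_pos: [0.5632, 0.0837, 0.1321]
ft_force: [1.4, -4.9, -9.3]
eef_pos: [0.5631, 0.0837, 0.1311]
ft_force: [1.8, -5.3, -9.0]
eef_pos: [0.5631, 0.0837, 0.1303]
ft_force: [1.3, -5.6, -9.0]
```

```bash
python3 -m handwheel '[{"dx":0,"dy":0,"dz":0.03,"ax":0,"ay":0,"az":0},{"dx":0,"dy":0,"dz":0,"ax":0,"ay":0,"az":0}]'|sed -n '2p;4p'; python3 -m handwheel '[{"dx":0,"dy":0,"dz":0.03,"ax":0,"ay":0,"az":0},{"dx":0,"dy":0,"dz":0,"ax":0,"ay":0,"az":0}]'|sed -n '2p;4p'
```

```text
eef_pos: [0.5632, 0.0837, 0.1297]
ft_force: [0.7, -5.6, -9.1]
eef_pos: [0.5632, 0.0838, 0.1292]
ft_force: [0.6, -5.1, -6.9]
```

```bash
python3 -m handwheel '[{"dx":0,"dy":0,"dz":0.02,"ax":0,"ay":0,"az":0},{"dx":0,"dy":0,"dz":0,"ax":0,"ay":0,"az":0}]'|sed -n '2p;4p'; python3 -m handwheel '[{"dx":0,"dy":0,"dz":0.02,"ax":0,"ay":0,"az":0},{"dx":0,"dy":0,"dz":0,"ax":0,"ay":0,"az":0}]'|sed -n '2p;4p'
```

```text
eef_pos: [0.5632, 0.0837, 0.1292]
ft_force: [-0.6, -5.5, -5.5]
eef_pos: [0.5632, 0.0838, 0.1292]
ft_force: [-0.9, -4.7, -2.7]
```

The pin seated at 0.1292, which is about 3 mm below the rim and 17 mm above locked. I'm releasing.

```bash
python3 -m handwheel '[{"dx":0,"dy":0,"dz":0.01,"ax":0,"ay":0,"az":0},{"dx":0,"dy":0,"dz":0,"ax":0,"ay":0,"az":0}]' -1|sed -n '2p;4p'; python3 -m handwheel '[{"dx":0,"dy":0,"dz":0,"ax":0,"ay":0,"az":0},{"dx":0,"dy":0,"dz":0,"ax":0,"ay":0,"az":0},{"dx":0,"dy":0,"dz":0,"ax":0,"ay":0,"az":0},{"dx":0,"dy":0,"dz":0,"ax":0,"ay":0,"az":0},{"dx":0,"dy":0,"dz":0,"ax":0,"ay":0,"az":0}]' 0.5
python3 - <<'E'
from h import *
p=bot.camera('wrist'); save(p,'w6')
p=bot.camera('scene'); cv2.imwrite('pics/s6.png',cv2.resize(p['img'][170:320,280:480,::-1],None,fx=4,fy=4,interpolation=cv2.INTER_CUBIC))
E
```

```text
eef_pos: [0.5632, 0.0837, 0.1291]
ft_force: [-1.7, -5.2, -0.7]
clock: 15.8
eef_pos: [0.5631, 0.0844, 0.1279]
tool_rot: [-0.588, 0.809, 0.0, 0.001]
ft_force: [0.6, 0.2, 0.0]
grip_width: 0.0639
```

View pics/w6.png

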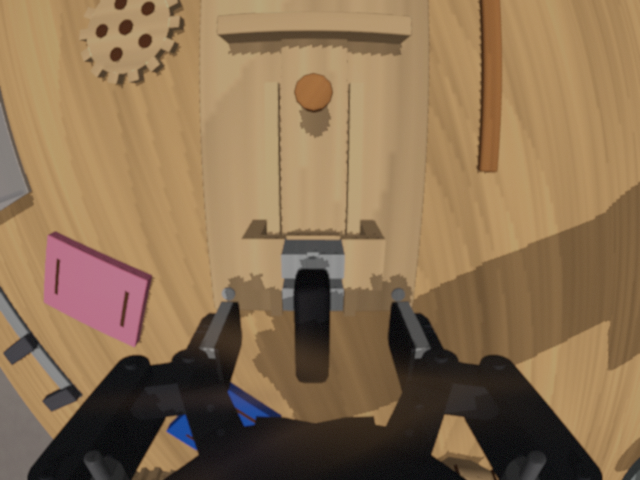

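View pics/s6.png

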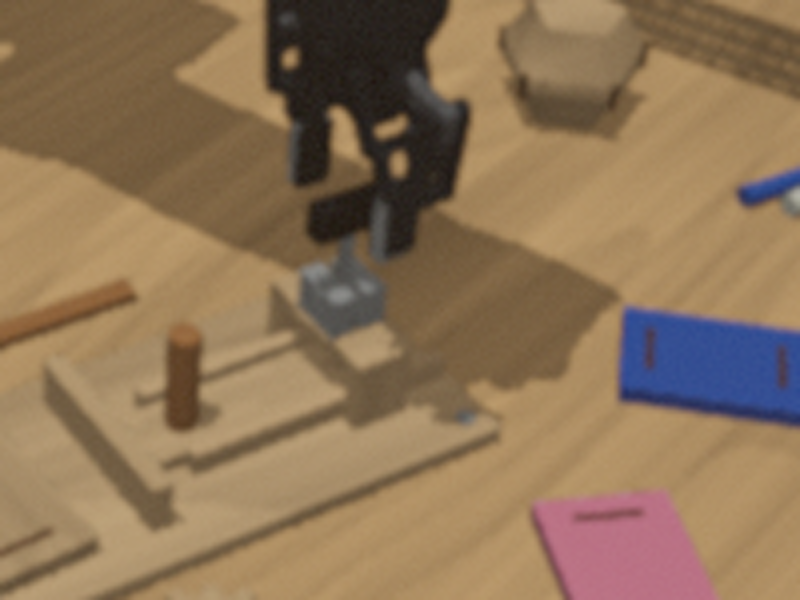

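The knob is parked: its bar lies along the jig's x at wrist (313,325), stays raised on its own, and the wrist force is zero. I'm going up and across to the post.

```bash
python3 -m handwheel '[{"dx":0,"dy":0,"dz":-0.8,"ax":0,"ay":0,"az":0},{"dx":0,"dy":0,"dz":-0.8,"ax":0,"ay":0,"az":0},{"dx":0,"dy":0,"dz":-0.8,"ax":0,"ay":0,"az":0},{"dx":0.76,"dy":0,"dz":0,"ax":0,"ay":0,"az":0},{"dx":0.76,"dy":0,"dz":0,"ax":0,"ay":0,"az":0},{"dx":0.76,"dy":0,"dz":0,"ax":0,"ay":0,"az":0},{"dx":0.76,"dy":0,"dz":0,"ax":0,"ay":0,"az":0},{"dx":0.76,"dy":0,"dz":0,"ax":0,"ay":0,"az":0},{"dx":0,"dy":0,"dz":0,"ax":0,"ay":0,"az":0},{"dx":0,"dy":0,"dz":0,"ax":0,"ay":0,"az":0}]' 1
python3 - <<'E'
from h import *
p=bot.camera('wrist'); save(p,'w7'); o=bot.get_obs(); print(o['eef_pos'])
m=R.from_quat(o['tool_rot']).as_matrix(); print(m[:,:2].T, np.arctan2(m[1,0],m[0,0]))
im=p['img'][:,:,::-1].copy()
a=np.linspace(0,6.28,40)
for x,c in (([.5273,-.0238,-1.886],(0,0,255)),):
  for X in [np.c_[-.02+.009*np.cos(a),.009*np.sin(a),a*0+.08]]:
    for u in proj(p,jigpts(X,x),True): cv2.circle(im,tuple(map(int,np.round(u))),0,c,-1)
  for u in proj(p,jigpts([(.17,.075,.012),(.17,-.075,.012),(.15,.055,.042),(.15,-.055,.042),(.03,.055,.042),(.03,-.055,.042)],x),True): cv2.circle(im,tuple(map(int,np.round(u))),2,c,-1)
cv2.imwrite('pics/w7o.png',im)
p=bot.camera('top'); cv2.imwrite('pics/t7.png',cv2.resize(p['img'][170:330,200:420,::-1],None,fx=3.6,fy=3.6,interpolation=cv2.INTER_CUBIC))
E
```

```text
clock: 16.9
eef_pos: [0.5336, -0.0064, 0.1877]
tool_rot: [-0.587, 0.809, 0.0, 0.0]
ft_force: [0.4, -1.3, -0.4]
grip_width: 0.0853
[ 0.53370937 -0.00597083  0.18763199]
[[-3.08994142e-01 -9.51063722e-01 -6.46287850e-04]
 [-9.51063873e-01  3.08994306e-01 -1.68983633e-04]] -1.8849316316184686
```

View pics/w7o.png

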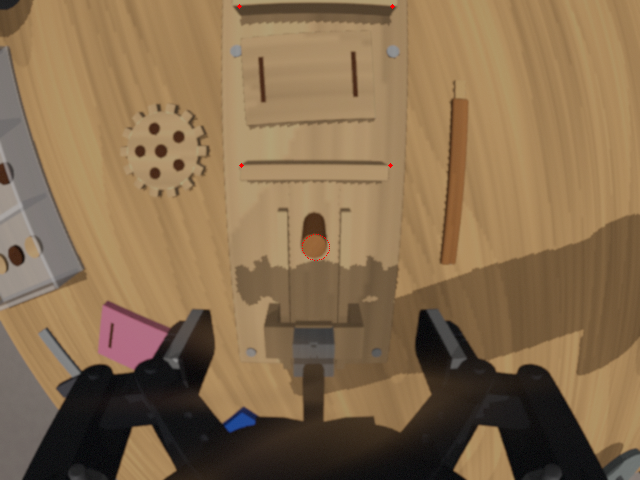

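The post top (315,246) is where predicted, and the jaws open across the jig. I'm descending.

```bash
python3 -m handwheel '[{"dx":-0.04,"dy":0,"dz":0.6,"ax":0,"ay":0,"az":0},{"dx":0,"dy":0,"dz":0.8,"ax":0,"ay":0,"az":0},{"dx":0,"dy":0,"dz":0.8,"ax":0,"ay":0,"az":0},{"dx":0,"dy":0,"dz":0.8,"ax":0,"ay":0,"az":0},{"dx":0,"dy":0,"dz":0.8,"ax":0,"ay":0,"az":0},{"dx":0,"dy":0,"dz":0.6,"ax":0,"ay":0,"az":0},{"dx":0,"dy":0,"dz":0.4,"ax":0,"ay":0,"az":0},{"dx":0,"dy":0,"dz":0,"ax":0,"ay":0,"az":0},{"dx":0,"dy":0,"dz":0,"ax":0,"ay":0,"az":0}]' 1; python3 -m handwheel '[{"dx":0,"dy":0,"dz":0,"ax":0,"ay":0,"az":0},{"dx":0,"dy":0,"dz":0,"ax":0,"ay":0,"az":0},{"dx":0,"dy":0,"dz":0,"ax":0,"ay":0,"az":0},{"dx":0,"dy":0,"dz":0,"ax":0,"ay":0,"az":0},{"dx":0,"dy":0,"dz":0,"ax":0,"ay":0,"az":0},{"dx":0,"dy":0,"dz":0,"ax":0,"ay":0,"az":0},{"dx":0,"dy":0,"dz":0,"ax":0,"ay":0,"az":0},{"dx":0,"dy":0,"dz":0,"ax":0,"ay":0,"az":0},{"dx":0,"dy":0,"dz":0,"ax":0,"ay":0,"az":0}]' -1
```

```text
clock: 17.9
eef_pos: [0.5342, -0.005, 0.0679]
tool_rot: [-0.588, 0.809, -0.0, 0.0]
ft_force: [-0.7, 0.5, 0.7]
grip_width: 0.0852
clock: 18.8
eef_pos: [0.5346, -0.0057, 0.0681]
tool_rot: [-0.588, 0.809, -0.001, 0.001]
ft_force: [1.6, -2.4, 3.8]
grip_width: 0.0162
```

```bash
python3 -m handwheel '[{"dx":0.1,"dy":0,"dz":0,"ax":0,"ay":0,"az":0},{"dx":0.1,"dy":0,"dz":0,"ax":0,"ay":0,"az":0},{"dx":0.1,"dy":0,"dz":0,"ax":0,"ay":0,"az":0},{"dx":0.1,"dy":0,"dz":0,"ax":0,"ay":0,"az":0},{"dx":0,"dy":0,"dz":0,"ax":0,"ay":0,"az":0}]' -1; python3 -m handwheel '[{"dx":0.12,"dy":0,"dz":0,"ax":0,"ay":0,"az":0},{"dx":0.12,"dy":0,"dz":0,"ax":0,"ay":0,"az":0},{"dx":0.12,"dy":0,"dz":0,"ax":0,"ay":0,"az":0},{"dx":0.12,"dy":0,"dz":0,"ax":0,"ay":0,"az":0},{"dx":0,"dy":0,"dz":0,"ax":0,"ay":0,"az":0}]' -1
```

```text
clock: 19.3
eef_pos: [0.5313, -0.0154, 0.0681]
tool_rot: [-0.588, 0.809, -0.001, 0.001]
ft_force: [3.9, 1.3, 4.2]
grip_width: 0.0163
clock: 19.8
eef_pos: [0.5275, -0.027, 0.0681]
tool_rot: [-0.588, 0.809, -0.001, 0.0]
ft_force: [2.9, -0.3, 4.9]
grip_width: 0.0165
```

```bash
python3 -m handwheel '[{"dx":0.12,"dy":-0.01,"dz":-0.02,"ax":0,"ay":0,"az":0},{"dx":0.12,"dy":0,"dz":0,"ax":0,"ay":0,"az":0},{"dx":0.12,"dy":0,"dz":0,"ax":0,"ay":0,"az":0},{"dx":0.12,"dy":0,"dz":0,"ax":0,"ay":0,"az":0},{"dx":0,"dy":0,"dz":0,"ax":0,"ay":0,"az":0}]' -1
python3 - <<'E'
from h import *
o=bot.get_obs(); print(o['ft_force'],o['ft_torque'])
p=bot.camera('wrist'); save(p,'w8')
p=bot.camera('top'); cv2.imwrite('pics/t8.png',cv2.resize(p['img'][200:320,250:420,::-1],None,fx=4.5,fy=4.5,interpolation=cv2.INTER_CUBIC))
E
```

```text
clock: 20.3
eef_pos: [0.5237, -0.0385, 0.0681]
tool_rot: [-0.588, 0.809, -0.0, 0.0]
ft_force: [4.4, 0.2, 2.7]
grip_width: 0.0164
[4.35575618 0.17884554 2.73358634] [-9.98771346e-02 -9.94027962e-01  1.67962364e-04]
```

View pics/w8.png

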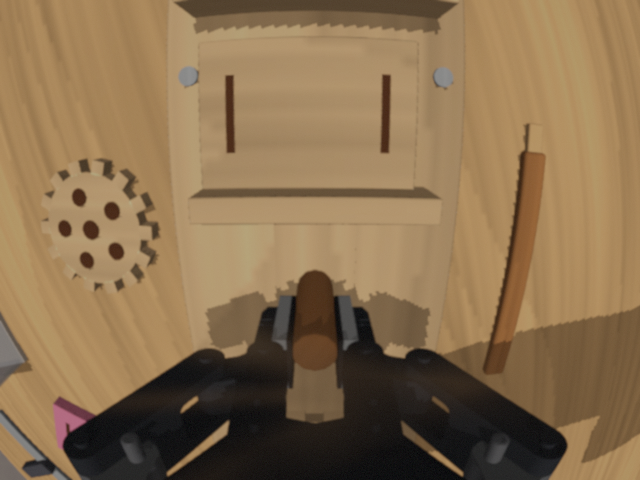

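The panel (308,113) is already nearly flush with the sliding fence, and some gap to the fixed fence remains. Travel is about 34 mm so far.

```bash
python3 -m handwheel '[{"dx":0.08,"dy":-0.02,"dz":0,"ax":0,"ay":0,"az":0},{"dx":0.08,"dy":0,"dz":0,"ax":0,"ay":0,"az":0},{"dx":0.08,"dy":0,"dz":0,"ax":0,"ay":0,"az":0},{"dx":0.08,"dy":0,"dz":0,"ax":0,"ay":0,"az":0},{"dx":0.08,"dy":0,"dz":0,"ax":0,"ay":0,"az":0},{"dx":0,"dy":0,"dz":0,"ax":0,"ay":0,"az":0}]' -1; python3 -m handwheel '[{"dx":0.04,"dy":0,"dz":0,"ax":0,"ay":0,"az":0},{"dx":0.04,"dy":0,"dz":0,"ax":0,"ay":0,"az":0},{"dx":0,"dy":0,"dz":0,"ax":0,"ay":0,"az":0}]' -1 | sed -n '2p;4p'
```

```text
clock: 21.0
eef_pos: [0.5207, -0.0478, 0.0681]
tool_rot: [-0.588, 0.809, -0.0, -0.0]
ft_force: [2.3, 0.4, 4.0]
grip_width: 0.0163
eef_pos: [0.5201, -0.0495, 0.0681]
ft_force: [3.0, 0.5, 4.4]
```

```bash
python3 -m handwheel '[{"dx":0.04,"dy":0,"dz":0,"ax":0,"ay":0,"az":0},{"dx":0,"dy":0,"dz":0,"ax":0,"ay":0,"az":0}]' -1 | sed -n '2p;4p';python3 -m handwheel '[{"dx":0.03,"dy":0,"dz":0,"ax":0,"ay":0,"az":0},{"dx":0,"dy":0,"dz":0,"ax":0,"ay":0,"az":0}]' -1 | sed -n '2p;4p'
```

```text
eef_pos: [0.5198, -0.0504, 0.0681]
ft_force: [3.2, 1.4, 4.3]
eef_pos: [0.5196, -0.0511, 0.068]
ft_force: [3.1, 1.6, 4.4]
```

```bash
python3 -m handwheel '[{"dx":0.02,"dy":0,"dz":0,"ax":0,"ay":0,"az":0},{"dx":0,"dy":0,"dz":0,"ax":0,"ay":0,"az":0}]' -1 | sed -n '2p;4p'
```

```text
eef_pos: [0.5195, -0.0515, 0.0681]
ft_force: [2.1, 1.9, 4.2]
```

```bash
python3 -m handwheel '[{"dx":0.02,"dy":0,"dz":0,"ax":0,"ay":0,"az":0},{"dx":0,"dy":0,"dz":0,"ax":0,"ay":0,"az":0}]' -1 | sed -n '2p;4p'
```

```text
eef_pos: [0.5193, -0.052, 0.0681]
ft_force: [2.4, 2.1, 5.4]
```

```bash
python3 -m handwheel '[{"dx":0.02,"dy":0,"dz":0,"ax":0,"ay":0,"az":0},{"dx":0,"dy":0,"dz":0,"ax":0,"ay":0,"az":0}]' -1 | sed -n '2p;4p'
```

```text
eef_pos: [0.5191, -0.0525, 0.0681]
ft_force: [3.1, 1.6, 4.9]
```

```bash
python3 -m handwheel '[{"dx":0.02,"dy":0,"dz":0,"ax":0,"ay":0,"az":0},{"dx":0,"dy":0,"dz":0,"ax":0,"ay":0,"az":0}]' -1 | sed -n '2p;4p'
```

```text
eef_pos: [0.519, -0.0529, 0.0681]
ft_force: [1.4, 1.5, 4.6]
```

```bash
python3 -m handwheel '[{"dx":0.02,"dy":0,"dz":0,"ax":0,"ay":0,"az":0},{"dx":0,"dy":0,"dz":0,"ax":0,"ay":0,"az":0}]' -1 | sed -n '2p;4p'
```

```text
eef_pos: [0.5189, -0.0532, 0.0681]
ft_force: [3.1, 2.9, 4.9]
```

```bash
python3 -m handwheel '[{"dx":0.02,"dy":0,"dz":0,"ax":0,"ay":0,"az":0},{"dx":0,"dy":0,"dz":0,"ax":0,"ay":0,"az":0}]' -1 | sed -n '2p;4p'
```

```text
eef_pos: [0.5189, -0.0532, 0.0681]
ft_force: [3.8, 4.2, 5.7]
```

```bash
python3 -m handwheel '[{"dx":0.02,"dy":0,"dz":0,"ax":0,"ay":0,"az":0},{"dx":0,"dy":0,"dz":0,"ax":0,"ay":0,"az":0}]' -1 | sed -n '2p;4p'
python3 - <<'E'
from h import *
p=bot.camera('wrist'); save(p,'w9'); cv2.imwrite('pics/w9c.png',cv2.resize(p['img'][0:240,130:510,::-1],None,fx=2.1,fy=2.1,interpolation=cv2.INTER_CUBIC))
E
```

```text
eef_pos: [0.5189, -0.0533, 0.0681]
ft_force: [3.8, 5.3, 4.9]
```

View pics/w9c.png

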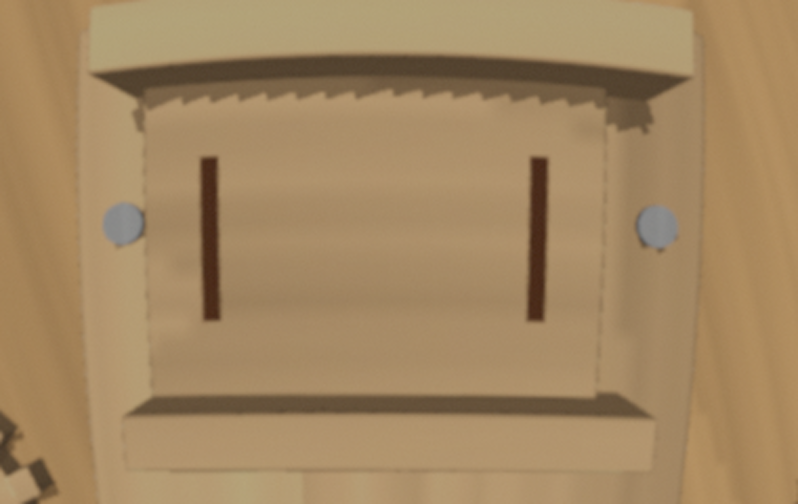

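The fence has stopped moving and the panel is flush on both sides (top edge at crop y≈90, bottom edge at y≈395). Resistance is about 6 N, roughly 4 N of it on the panel. I'll nudge once more, then release.

```bash
python3 -m handwheel '[{"dx":0.02,"dy":0,"dz":0,"ax":0,"ay":0,"az":0},{"dx":0,"dy":0,"dz":0,"ax":0,"ay":0,"az":0}]' -1 | sed -n '2p;4p'; python3 -m handwheel '[{"dx":0,"dy":0,"dz":0,"ax":0,"ay":0,"az":0},{"dx":0,"dy":0,"dz":0,"ax":0,"ay":0,"az":0},{"dx":0,"dy":0,"dz":0,"ax":0,"ay":0,"az":0},{"dx":0,"dy":0,"dz":0,"ax":0,"ay":0,"az":0},{"dx":0,"dy":0,"dz":0,"ax":0,"ay":0,"az":0},{"dx":0,"dy":0,"dz":0,"ax":0,"ay":0,"az":0},{"dx":0,"dy":0,"dz":0,"ax":0,"ay":0,"az":0},{"dx":0,"dy":0,"dz":0,"ax":0,"ay":0,"az":0}]' 1
```

```text
eef_pos: [0.5189, -0.0533, 0.0681]
ft_force: [4.0, 6.6, 4.0]
clock: 24.15
eef_pos: [0.5185, -0.0549, 0.0681]
tool_rot: [-0.588, 0.809, -0.0, -0.0]
ft_force: [0.4, 0.2, 0.1]
grip_width: 0.0854
```

```bash
python3 -m handwheel '[{"dx":0,"dy":0,"dz":-0.3,"ax":0,"ay":0,"az":0},{"dx":0,"dy":0,"dz":-0.6,"ax":0,"ay":0,"az":0},{"dx":0,"dy":0,"dz":-0.8,"ax":0,"ay":0,"az":0},{"dx":0,"dy":0,"dz":-0.8,"ax":0,"ay":0,"az":0},{"dx":0,"dy":0,"dz":-0.8,"ax":0,"ay":0,"az":0},{"dx":0,"dy":0,"dz":-0.8,"ax":0,"ay":0,"az":0},{"dx":0,"dy":0,"dz":-0.8,"ax":0,"ay":0,"az":0},{"dx":0,"dy":0,"dz":-0.6,"ax":0,"ay":0,"az":0},{"dx":0,"dy":0,"dz":0,"ax":0,"ay":0,"az":0},{"dx":0,"dy":0,"dz":0,"ax":0,"ay":0,"az":0}]' 1
python3 - <<'E'
from h import *
p=bot.camera('wrist'); save(p,'w10')
x=[.5273,-.0238,-1.886]
im=p['img'][:,:,::-1].copy()
for u in proj(p,jigpts([(.08,.055,.042),(.08,-.055,.042),(.15,.055,.042),(.15,-.055,.042),(.08,.05,.024),(.08,-.05,.024),(.15,.05,.024),(.15,-.05,.024)],x),True): cv2.circle(im,tuple(map(int,np.round(u))),1,(0,0,255),-1)
cv2.imwrite('pics/w10o.png',im)
p=bot.camera('scene'); cv2.imwrite('pics/s10.png',cv2.resize(p['img'][200:350,210:420,::-1],None,fx=3.8,fy=3.8,interpolation=cv2.INTER_CUBIC))
E
```

```text
clock: 25.15
eef_pos: [0.5186, -0.0548, 0.2058]
tool_rot: [-0.588, 0.809, -0.0, 0.0]
ft_force: [0.5, -0.0, -0.3]
grip_width: 0.0855
```

View pics/w10o.png

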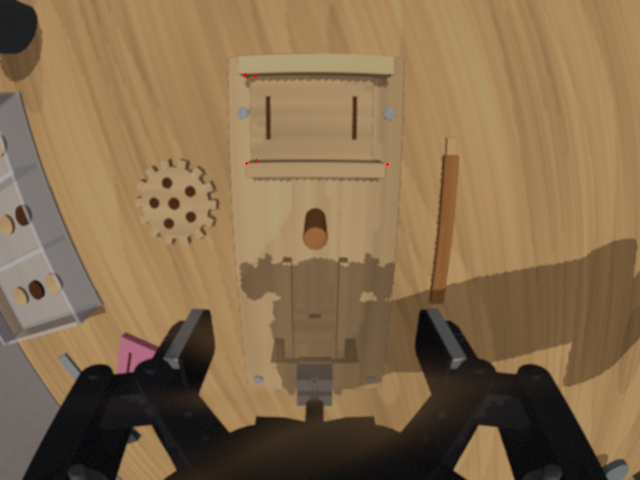

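View pics/s10.png

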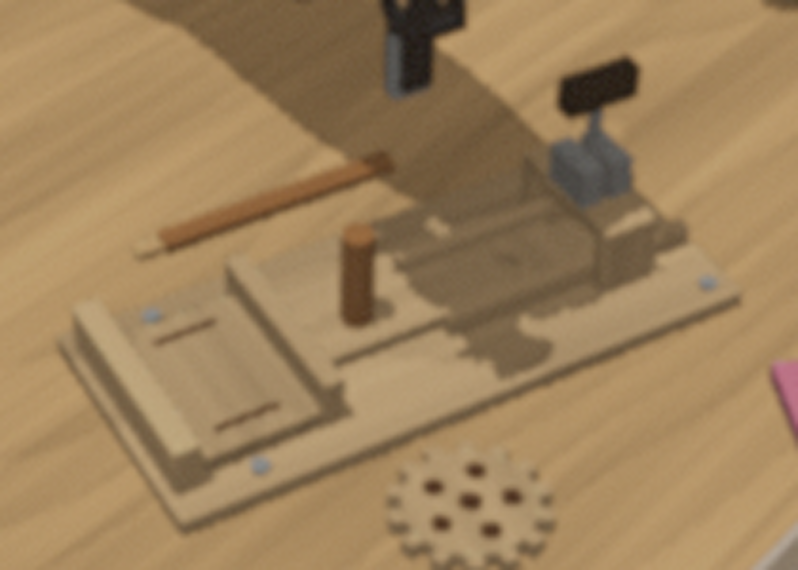

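```bash
python3 -c "
import cv2
a=cv2.imread('pics/w10.png')[50:190,225:405]; cv2.imwrite('pics/w10c.png',cv2.resize(a,None,fx=4.2,fy=4.2,interpolation=cv2.INTER_CUBIC))"
```

```text
(no output)
```

View pics/w10c.png

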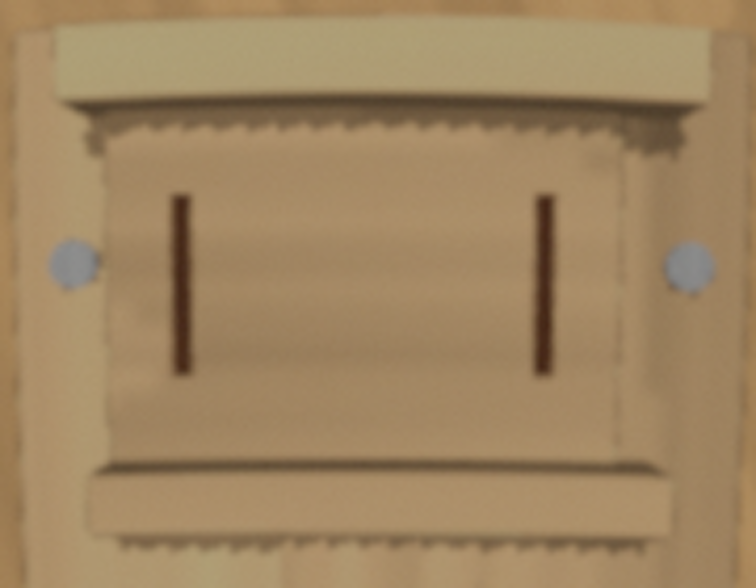

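The panel sits square between the two fences (crop y≈110 to 465). The knob is still parked, and the gear and pencil haven't moved. I'm handing the job in.

```bash
python3 -c "
from workcell import bot
print(bot.job_done())"
```

```text
the job is handed in; nothing more can be done
None
```

The job is done and handed in at about 25 s of the 72 s allowed.

- **Plunger:** I lifted the knob in small steps until the end stop was just felt, at about 23 mm of lift and 14 N (about 4 N over the spring). I backed off about a millimetre and turned it 90° with no measurable resistance. It went down into the rest notch, about 17 mm above locked, and stays there by itself.
- **Fence:** I slid the fence about 50 mm by its post. Resistance then rose to about 7.5 N, of which I estimate about 5 N pressed on the panel and the rest was the fence's own friction. I let go there and raised the arm clear.

**Last checks:** The pictures show the panel square and snug against the fixed fence. The knob is parked along the jig's x axis, and the gear and pencil lie where they were. The wrist force reads about zero. None of the checks failed or disagreed. I judged snugness from the force and the pictures, since the fence's own position cannot be read directly.

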